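Step the coffee counter round to its bar

TASK

Two wooden step counters stand on the worktop, one for coffees with the dotted mug just behind it and one for water with the clear tumbler just behind it. Press the steel button of the coffee counter again and again, steadily and all the way down, until the long bar on its white dial points at the small fixed mark on the case, and leave it there. Do not turn the dial by hand, and leave the water counter as it is.

Things in the scene. Friction and masses are not known exactly. Their poses are not given: they have to be found in the camera images.
- coffee_counter: Fixed light wooden case, 124 x 184 mm, 46 mm high, the dotted mug (93 mm high) just behind it. Origin under its centre, z up, own -x towards the robot. Button at (0, -60) mm, the right end seen from the robot; dial axis at (0, 35) mm. Fixed mark: dark stud 12 x 7 mm, 10 mm high, outside the dial's rim on its -x side. The other counter, of the same make, has a clear tumbler behind it.
- coffee_button_top (a point): Centre of the top of the coffee counter's round steel button, 34 mm across, 68 mm above the worktop when up; moves with it. Travels 12 mm straight down to a hard stop (1 N to start, under 5 N fully down) and springs back. A steady full press (not a blow) = one step of the dial, made 9 mm down; let it come right up (0.3 s) before the next. A dark collar 46 mm wide, 4 mm high rings it.
- coffee_drum (a joint): Angle of the coffee counter's dial (rad), growing anticlockwise seen from above, one step of 0.785 a press; it rests only at multiples of 0.785 (bar, then 1 to 7 dots). 0, or 6.283 a turn later: the bar points at the mark. Starts 2 to 5 steps short of 0 (-3.93 to -1.57). It cannot be stepped back: past 0 it must go all the way round.
- coffee_dial: The coffee counter's white dial, 88 mm across, its face 54 mm above the worktop, with a dark hub and one raised dark bar from hub to rim (7 mm wide, 6 mm high); the other seven places have 1 to 7 small dark dots. Origin on its axis at worktop height, z up; the bar lies along its own -x.
- water_bar (a point): Outer end of the bar on the dial of the other counter, the water counter (same make, clear tumbler behind it), 43 mm from that dial's axis. Not to be moved.
Not all that is in view belongs to the job. What is shaped like the coffee_counter but blue is not meant.

How it is judged:
By the outcome, as a careful person would: the job done as asked, in the order asked, and still so for the second after the job is handed in, with the robot touching nothing.
It also fails if it takes over 42 s, if anything falls off the work surface, if the arm or the gripper's body presses on something with over 40 N, if the wrist force passes 120 N, or if a joint passes its speed limit or range.

ROBOT

A 7-joint arm with a two-finger parallel gripper is mounted at the origin on a cart in front of the work surface, level with it; the furniture and walls round the work are solid. World frame = base frame: x ahead of the robot, y to its left, z up, the work surface at z = 0. Lengths are in m, angles in rad, forces in N, time in s.
With the tool pointing down it reaches from about 0.425 to 0.875 m from the base axis. Payload 4.7 kg.
Tool frame: the origin (TCP) lies where the fingers leave the gripper's body, on its centre line; the fingertips stand 70 mm ahead of it and the grasp point (between the pads) lies 51 mm ahead of it; z points along the fingers, y is the line along which they close (so a half turn about z gives the same grasp; the last joint's range is limited). The gripper opens to 87 mm and grips with 3 to 60 N. Pads are 19 mm wide; open, the fingers measure 117 mm over their backs; the gripper's body (75 mm by 190 mm) begins 51 mm behind the grasp point.
Start: joints at [-1.094, 0.321, -0.07, 1.45, 0.023, 1.371, -0.057], TCP at [0.29, 0.582, 0.292] pointing down, gripper open.
Joint ranges: [-2.86, 2.86], [-0.3, 2.09], [-1.38, 1.24], [0.06, 2.45], [-1.56, 4.7], [0.09, 2.05], [-2.69, 2.69]. Speed limits (rad/s): [2.57, 2.57, 3.14, 3.14, 3.14, 3.14, 3.14].

INTERFACE

Orientations are given as a rotation vector (axis times angle).
In Python, from bench import get_state, get_image, get_calibration, close_job gives the robot as it stands.
- The arm moves only by the tool send_rows, never from a script. Its argument "rows" is a list of rows, each an object of numbers: "hand": the finger opening in mm, from 0 to 87; "x", "y", "z": the shift along the world's x, y, z in mm; "roll": the turn about the world's z in degrees. A call has 1 to 10 rows; each row shifts and turns the commanded pose from where the row before left it; what a row does not reach is not made up. A row lasts 1/10 s, in which the tool goes at most 50 mm and 8.59 degrees, less where a joint would pass 70% of its speed; a pose out of reach is approached as far as the arm can. A call is refused whole if a number of a shift passes 50 or a number of a turn 8.59, either way. A call with a gripper value outside its range is refused whole. The fingers move at their own pace and stop on an object; "force" is the grip in N (left out, the last holds). Time passes only in rows, so rows that do not move let the fingers close. It gives the time, the measured TCP pose, the force, the opening and the grip force at its end, in the units of the state.
- get_state(): the state, without advancing time (a new reading comes with each control period).
- get_image(name): name is "scene" or "top" or "wrist"; returns the picture (400x640x3 uint8, blue, green, red); there is no depth.
- get_calibration(name): a dict with "mtx" (3x3 intrinsics, pixels), "world_from_camera" (4x4, takes a point from camera to world coordinates). Camera axes: x right, y down, z forward; pixel columns grow to the right and rows downward; lengths in m; the calibration is good to about 2 mm. A picture is of the moment at which its call begins: read the wrist's pose just before it. get_calibration takes no time and is no camera call; for the wrist camera it gives the pose at the moment of the call.
- close_job(): hands the job in; it is judged then, once.
The state is a dict: "time": time; "joint_positions": joint angles; "qd": joint speeds; "joint_torque": joint torques, N m; "position": TCP position; "tool_rot": TCP orientation; "ft_force": force on the tool from outside, world axes, zero at the start; "torque": the same for the moment, N m; "grip_width": opening from 0.0 (shut) to 1.0 (fully open); "grip_force": force on a finger pad.
Only numpy, scipy, OpenCV 4.12 (cv2) and the standard library are available. Lean on these libraries where they do the work, as an engineer would, in place of code of your own. Each camera call takes 0.05 s, during which the arm holds its last target. There are 200 camera calls.

## Working session

There is one attempt and no reset: what is moved stays moved. The work goes in short steps, Python scripts to look and compute and a tool call to move; the robot and the scene stay as the last step left them, time stands still between calls to the robot, and variables do not carry over. Pictures are saved under pics/ and viewed, at most 10 in all, crops included, and the job is handed in when it is done.

Besides the shell and the picture viewer there is one more tool, called after "Request:" as name(argument=value, ...), one argument or row to a line, values as JSON. send_rows: Moves the arm, as the interface text tells. Its arguments: {"type":"object","properties":{"rows":{"type":"array","items":{"type":"object","properties":{"hand":{"type":"number"},"x":{"type":"number"},"y":{"type":"number"},"z":{"type":"number"},"roll":{"type":"number"}}}},"force":{"type":"number"}},"required":["rows"]}

```bash
mkdir -p pics
python3 - <<'E'
from bench import *
import cv2
for n in("scene","top"):
    cv2.imwrite(f"pics/{n}0.png",get_image(n)); c=get_calibration(n); print(n,c["mtx"],c["world_from_camera"])
s=get_state();print(s["time"],s["position"],s["tool_rot"],s["grip_width"])
E
```

```text
scene [[484.36016508   0.         326.17748631]
 [  0.         484.36016508 194.35460883]
 [  0.           0.           1.        ]] [[-0.54660867 -0.56455829  0.6184601  -0.41686375]
 [-0.83717284  0.38517117 -0.3883102   0.7303495 ]
 [-0.01898926 -0.73001172 -0.68317076  1.00474435]
 [ 0.          0.          0.          1.        ]]
top [[480.44555378   0.         323.24891957]
 [  0.         480.44555378 204.77249617]
 [  0.           0.           1.        ]] [[ 1.40106342e-02 -9.83871744e-01  1.78325806e-01  1.66053359e-01]
 [-9.96858918e-01  1.58926592e-04  7.91976741e-02  9.42272925e-02]
 [-7.79486944e-02 -1.78875280e-01 -9.80779096e-01  1.64417701e+00]
 [ 0.00000000e+00  0.00000000e+00  0.00000000e+00  1.00000000e+00]]
0.1 [0.29005826 0.581279   0.29129676] [-7.20385547e-01 -3.05757226e+00  2.57007638e-03] 1.003357922398021
```

View pics/scene0.png

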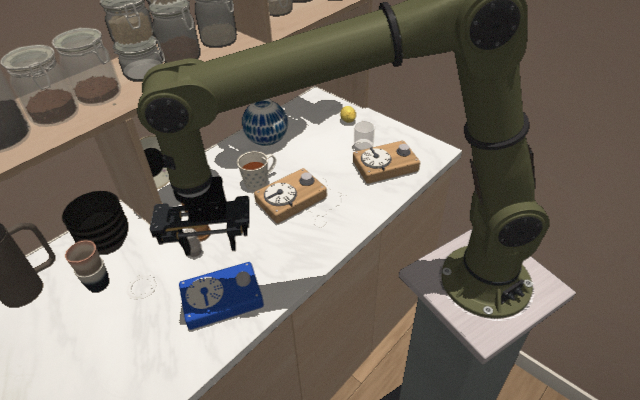

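View pics/top0.png

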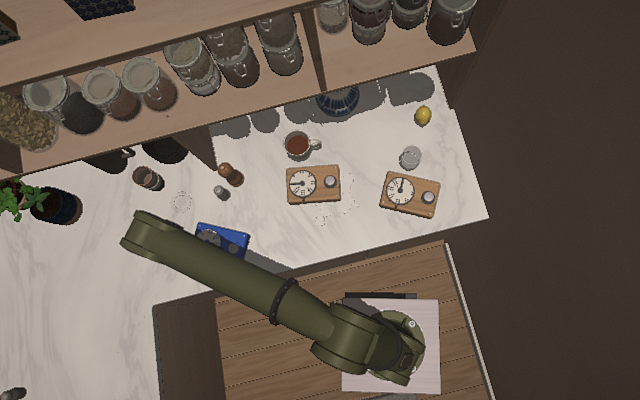

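The candidates in the top picture are:
- the wooden counter at (313,184), with the mug at (298,146) behind it
- the wooden counter at (409,194), with the clear tumbler at (410,158) behind it
- the blue one at (222,240)

I choose the first, and check it in a close crop.

```bash
cat > h.py <<'E'
from bench import *
import cv2, numpy as np
def ray(n,u,v,z):
    c=get_calibration(n);T=c["world_from_camera"];d=T[:3,:3]@np.linalg.solve(c["mtx"],[u,v,1.]);o=T[:3,3]
    return (o+d*(z-o[2])/d[2])[:2].round(4)
def proj(n,p):
    c=get_calibration(n);q=np.linalg.inv(c["world_from_camera"])@np.r_[p,1];q=c["mtx"]@q[:3];return q[:2]/q[2]
E
python3 - <<'E'
from h import *
a=cv2.imread("pics/top0.png")[125:215,270:360];b=cv2.imread("pics/scene0.png")[140:230,240:345]
a=cv2.resize(a,(400,400),interpolation=cv2.INTER_CUBIC);b=cv2.resize(b,(400,343),interpolation=cv2.INTER_CUBIC)
b=cv2.copyMakeBorder(b,0,57,0,0,0);cv2.imwrite("pics/c.png",np.hstack([a,b]))
print(ray("top",330,182,.068),ray("top",301,184,.054))
im=cv2.imread("pics/top0.png");hsv=cv2.cvtColor(im,cv2.COLOR_BGR2HSV)
m=cv2.inRange(hsv,(5,90,90),(25,255,255));m[:160]=0;m[225:]=0;m[:,:275]=0
m=cv2.morphologyEx(m,cv2.MORPH_CLOSE,np.ones((15,15)))
for c in cv2.findContours(m,0,2)[0]:
    if cv2.contourArea(c)>500:
        r=cv2.minAreaRect(c);print(r);bp=np.array([ray("top",*p,.046) for p in cv2.boxPoints(r)]);print(bp, bp.mean(0))
E
```

```text
[0.5306 0.1998] [0.5273 0.2998]
((409.81329345703125, 193.88412475585938), (54.430824279785156, 35.06734848022461), 13.392498016357422)
[[ 0.4571  0.0344]
 [ 0.5749  0.0062]
 [ 0.5304 -0.1697]
 [ 0.4145 -0.1398]] [ 0.494225 -0.067225]
((312.5736083984375, 183.5304718017578), (34.34107971191406, 52.93655776977539), 85.91438293457031)
[[0.585  0.3581]
 [0.5972 0.1753]
 [0.4773 0.1659]
 [0.4644 0.3462]] [0.530975 0.261375]
```

View pics/c.png

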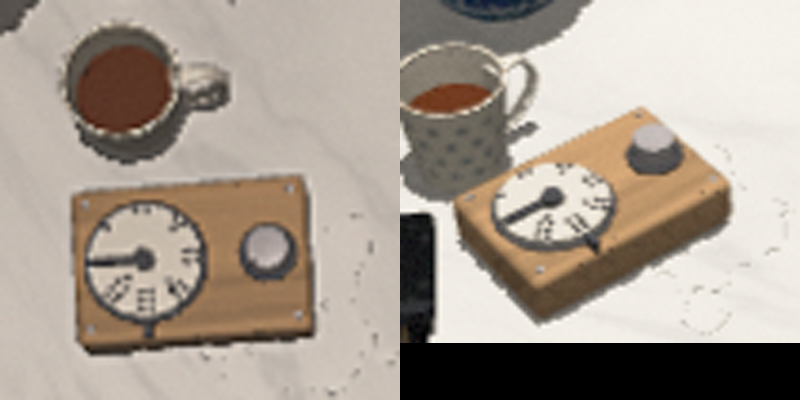

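The crop confirms that the mug at crop (120,85) is dotted. The button is at top (330,181), the stud is at crop (150,328), and the bar points left. That is 90° clockwise of the mark, so two presses are needed. I move over the button at about (0.534, 0.200) with the fingers shut.

Request:
send_rows(
  rows=[
    {"hand": 0, "x": 24, "y": -38},
    {"x": 24, "y": -38},
    {"x": 24, "y": -38},
    {"x": 24, "y": -38},
    {"x": 24, "y": -38},
    {"x": 24, "y": -38},
    {"x": 24, "y": -38},
    {"x": 24, "y": -38},
    {"x": 24, "y": -38},
    {"x": 24, "y": -38},
  ],
  force=20,
)

```text
schema error: expected keys hand, x, y, z, roll
```

Request:
send_rows(
  rows=[
    {"x": 2, "z": -25},
    {"x": 2, "z": -25},
    {"z": -25},
    {"z": -25},
    {"z": -10},
    {"z": 0},
    {"z": 0},
  ],
)

```text
schema error: expected keys hand, x, y, z, roll
```

Run:
```python
from h import *
s=get_state();print(s["time"],s["position"],s["grip_width"],s["ft_force"])
w=get_image("wrist");t=get_image("top")[125:215,270:360];sc=get_image("scene")[100:230,220:350]
p=s["position"];print("tip proj top",proj("top",[p[0],p[1],p[2]-.07]),"scene",proj("scene",[p[0],p[1],p[2]-.07]),"wrist button",proj("wrist",[.534,.2,.068]),proj("wrist",[p[0],p[1],.068]))
cv2.imwrite("pics/d.png",np.hstack([cv2.resize(w,(500,312)),cv2.resize(sc,(300,312))]))
cv2.imwrite("pics/w.png",w)
```

```text
0.1 [0.29005826 0.581279   0.29129676] 1.003357922398021 [-0.11730307  0.01733966  0.16386845]
tip proj top [200.22812538 248.51770832] scene [210.1855054  248.60956185] wrist button [149.95096005 459.17675076] [320.43657065 182.00570433]
```

View pics/d.png

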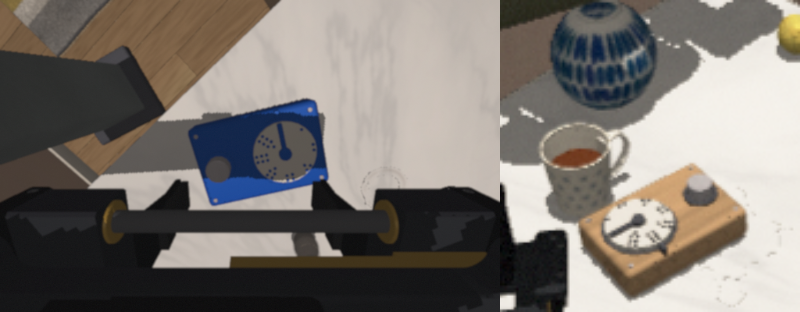

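The moves were refused because every row needs all the keys. The arm has not moved, and the picture shows the same scene with the gripper still over the blue counter. I resend with full rows.

Request:
send_rows(
  rows=[
    {"hand": 0, "x": 24, "y": -38, "z": 0, "roll": 0},
    {"hand": 0, "x": 24, "y": -38, "z": 0, "roll": 0},
    {"hand": 0, "x": 24, "y": -38, "z": 0, "roll": 0},
    {"hand": 0, "x": 24, "y": -38, "z": 0, "roll": 0},
    {"hand": 0, "x": 24, "y": -38, "z": 0, "roll": 0},
    {"hand": 0, "x": 24, "y": -38, "z": 0, "roll": 0},
    {"hand": 0, "x": 24, "y": -38, "z": 0, "roll": 0},
    {"hand": 0, "x": 24, "y": -38, "z": 0, "roll": 0},
    {"hand": 0, "x": 24, "y": -38, "z": 0, "roll": 0},
    {"hand": 0, "x": 24, "y": -38, "z": 0, "roll": 0},
  ],
  force=20,
)

```text
time: 1.25
position: [0.5309, 0.2, 0.2925]
tool_rot: [0.72, 3.058, 0.001]
ft_force: [0.3, 0.7, -0.1]
grip_width: 0.173
grip_force: 0.0
```

Request:
send_rows(
  rows=[
    {"hand": 0, "x": 2, "y": 0, "z": -25, "roll": 0},
    {"hand": 0, "x": 2, "y": 0, "z": -25, "roll": 0},
    {"hand": 0, "x": 0, "y": 0, "z": -25, "roll": 0},
    {"hand": 0, "x": 0, "y": 0, "z": -25, "roll": 0},
    {"hand": 0, "x": 0, "y": 0, "z": -10, "roll": 0},
    {"hand": 0, "x": 0, "y": 0, "z": 0, "roll": 0},
    {"hand": 0, "x": 0, "y": 0, "z": 0, "roll": 0},
  ],
)

```text
time: 1.95
position: [0.5347, 0.2019, 0.1833]
tool_rot: [0.72, 3.057, 0.001]
ft_force: [-0.7, -0.4, 0.2]
grip_width: 0.009
grip_force: 0.0
```

Run:
```python
from h import *
s=get_state();print(s["time"],s["position"],s["tool_rot"],s["grip_width"],s["ft_force"])
w=get_image("wrist");sc=get_image("scene")[100:230,220:350]
p=s["position"];print("scene tip",proj("scene",[p[0],p[1],p[2]-.07]),"wrist button",proj("wrist",[.534,.2,.068]),proj("wrist",[p[0],p[1],.068]))
cv2.imwrite("pics/e.png",np.hstack([cv2.resize(w,(500,312)),cv2.resize(sc,(300,312))]))
```

```text
1.95 [0.53473135 0.20186092 0.18326331] [7.20107494e-01 3.05682815e+00 1.29192363e-03] 0.009181659705177054 [-0.70556305 -0.39490099  0.19359064]
scene tip [305.18910691 163.27950892] wrist button [316.84037423 218.499956  ] [319.71150323 218.25916983]
```

View pics/e.png

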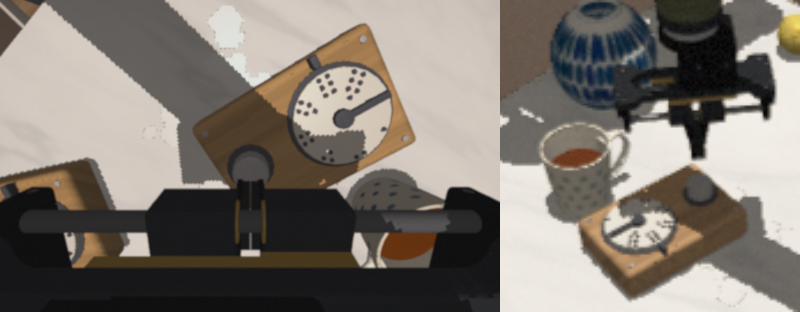

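The button in the wrist view at (251,170) lines up with the tip. The bar is 90°, two steps, short of the mark. First press.

Request:
send_rows(
  rows=[
    {"hand": 0, "x": 0, "y": -1, "z": -20, "roll": 0},
    {"hand": 0, "x": 0, "y": 0, "z": -18, "roll": 0},
    {"hand": 0, "x": 0, "y": 0, "z": 0, "roll": 0},
  ],
)

```text
time: 2.35
position: [0.5333, 0.2003, 0.1432]
tool_rot: [-0.72, -3.056, 0.002]
ft_force: [-1.2, -0.2, -0.0]
grip_width: 0.007
grip_force: 0.0
```

Request:
send_rows(
  rows=[
    {"hand": 0, "x": 0, "y": 0, "z": -3, "roll": 0},
    {"hand": 0, "x": 0, "y": 0, "z": -3, "roll": 0},
    {"hand": 0, "x": 0, "y": 0, "z": -3, "roll": 0},
    {"hand": 0, "x": 0, "y": 0, "z": -3, "roll": 0},
    {"hand": 0, "x": 0, "y": 0, "z": -3, "roll": 0},
    {"hand": 0, "x": 0, "y": 0, "z": -3, "roll": 0},
    {"hand": 0, "x": 0, "y": 0, "z": 0, "roll": 0},
  ],
)

```text
time: 3.05
position: [0.5347, 0.2008, 0.1263]
tool_rot: [0.72, 3.057, 0.001]
ft_force: [-0.2, 0.7, 1.1]
grip_width: 0.006
grip_force: 1.0
```

Request:
send_rows(
  rows=[
    {"hand": 0, "x": 0, "y": 0, "z": -2, "roll": 0},
    {"hand": 0, "x": 0, "y": 0, "z": 0, "roll": 0},
    {"hand": 0, "x": 0, "y": 0, "z": 0, "roll": 0},
  ],
)

```text
time: 3.35
position: [0.5347, 0.2008, 0.126]
tool_rot: [0.72, 3.057, 0.002]
ft_force: [-2.4, -1.0, 11.8]
grip_width: 0.006
grip_force: 5.9
```

The 11.8 N reading is the hard stop. I release and look.

Request:
send_rows(
  rows=[
    {"hand": 0, "x": 0, "y": 0, "z": 10, "roll": 0},
    {"hand": 0, "x": 0, "y": 0, "z": 10, "roll": 0},
    {"hand": 0, "x": 0, "y": 0, "z": 15, "roll": 0},
    {"hand": 0, "x": 0, "y": 0, "z": 25, "roll": 0},
    {"hand": 0, "x": 0, "y": 0, "z": 0, "roll": 0},
    {"hand": 0, "x": 0, "y": 0, "z": 0, "roll": 0},
  ],
)

```text
time: 3.95
position: [0.5345, 0.2007, 0.1851]
tool_rot: [0.72, 3.057, 0.001]
ft_force: [-0.0, 0.3, -0.5]
grip_width: 0.007
grip_force: 0.0
```

Run:
```python
from h import *
print(get_state()["position"])
cv2.imwrite("pics/f.png",get_image("wrist")[:250,200:560])
```

```text
[0.53445314 0.20070508 0.18513498]
```

View pics/f.png

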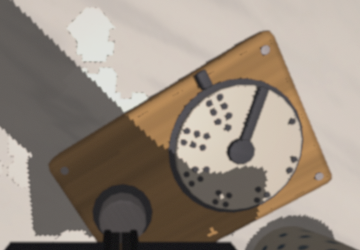

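The dial went one step. The bar now points to crop (263,90), and the stud at (203,78) is one step further on. Second press.

Request:
send_rows(
  rows=[
    {"hand": 0, "x": 0, "y": 0, "z": -20, "roll": 0},
    {"hand": 0, "x": 0, "y": 0, "z": -20, "roll": 0},
    {"hand": 0, "x": 0, "y": 0, "z": 0, "roll": 0},
  ],
)

```text
time: 4.3
position: [0.5316, 0.1996, 0.1405]
tool_rot: [-0.719, -3.052, 0.008]
ft_force: [-1.4, -1.4, -0.1]
grip_width: 0.008
grip_force: 0.0
```

Request:
send_rows(
  rows=[
    {"hand": 0, "x": 0, "y": 0, "z": -3, "roll": 0},
    {"hand": 0, "x": 0, "y": 0, "z": -3, "roll": 0},
    {"hand": 0, "x": 0, "y": 0, "z": -3, "roll": 0},
    {"hand": 0, "x": 0, "y": 0, "z": -3, "roll": 0},
    {"hand": 0, "x": 0, "y": 0, "z": -3, "roll": 0},
    {"hand": 0, "x": 0, "y": 0, "z": -3, "roll": 0},
    {"hand": 0, "x": 0, "y": 0, "z": -2, "roll": 0},
    {"hand": 0, "x": 0, "y": 0, "z": 0, "roll": 0},
    {"hand": 0, "x": 0, "y": 0, "z": 0, "roll": 0},
  ],
)

```text
time: 5.2
position: [0.5347, 0.2008, 0.126]
tool_rot: [0.72, 3.057, 0.002]
ft_force: [-3.8, -1.7, 12.6]
grip_width: 0.008
grip_force: 6.1
```

Request:
send_rows(
  rows=[
    {"hand": 0, "x": 0, "y": 0, "z": 10, "roll": 0},
    {"hand": 0, "x": 0, "y": 0, "z": 10, "roll": 0},
    {"hand": 0, "x": 0, "y": 0, "z": 15, "roll": 0},
    {"hand": 0, "x": 0, "y": 0, "z": 25, "roll": 0},
    {"hand": 0, "x": 0, "y": 0, "z": 0, "roll": 0},
    {"hand": 0, "x": 0, "y": 0, "z": 0, "roll": 0},
  ],
)

```text
time: 5.8
position: [0.5346, 0.2008, 0.1852]
tool_rot: [0.72, 3.057, 0.002]
ft_force: [-0.0, 0.2, -0.3]
grip_width: 0.008
grip_force: 0.0
```

Run:
```python
from h import *
print(get_state()["position"])
cv2.imwrite("pics/g.png",get_image("wrist")[:250,200:560])
```

```text
[0.53456397 0.20081645 0.18520129]
```

View pics/g.png

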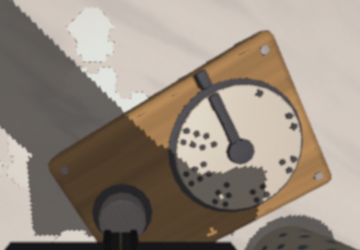

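The bar, from crop (240,150) to (208,90), now points straight at the stud at (203,78). The hand is clear of the counter, so I hand in.

```bash
python3 -c "from bench import *;print(close_job())"
```

```text
the job is handed in; nothing more can be done
None
```

I pressed the coffee counter's button fully down twice; its bar now points at the fixed mark, I did not touch the water counter, and the job was handed in about 6 s into the 42 s limit.

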